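Take the lift-off cover off a flatbed scanner

ROBOT

A 6-joint arm with a two-finger parallel gripper is mounted at the origin on a cart in front of the work surface, level with it; the furniture and walls round the work are solid. World frame = base frame: x ahead of the robot, y to its left, z up, the work surface at z = 0. Lengths are in mm, angles in degrees, forces in N, time in s.
With the tool pointing down it reaches from about 300 to 850 mm from the base axis. Payload 4.2 kg.
Tool frame: the origin (TCP) lies on the centre line of the jaws, within the pads' length; the fingertips stand 14 mm ahead of it and the grasp point (between the pads) lies 5 mm behind it (env.finger_overhang is the z of the fingertips in the tool frame, in mm); z points along the fingers, y is the line along which they close (so a half turn about z gives the same grasp; the last joint's range is limited). The gripper opens to 91 mm and grips with 3 to 60 N. Pads are 32 mm wide; open, the fingers measure 118 mm over their backs; the gripper's body (76 mm by 178 mm) begins 60 mm behind the grasp point.
Start: joints at [74.427, 18.312, 89.639, -0, 72.044, -1.146], TCP at [143.261, 556.882, 227.976] pointing down, gripper open.
Joint ranges: [-177.97, 177.97], [-48.28, 115.42], [12.27, 149.76], [-77.06, 257.06], [2.81, 150.46], [-146.56, 146.56]. Speed limits (degrees/s): [147.25, 147.25, 180, 180, 180, 180].

INTERFACE

Orientations are given as [roll, pitch, yaw] about the fixed x, y, z axes, in that order (R = Rz(yaw) Ry(pitch) Rx(roll)).
In Python, from workcell import sensors, viewer, env gives the robot as it stands. The module is installed in compiled form; this text tells all that it offers.
- The arm moves only by the tool step_arm, never from a script. Its argument "plan" is one flat list of numbers, 6 for each row, row after row: the shift along the tool's x, y, z in cm, then the turn, a rotation vector about the tool's x, y, z in rad. In form: [x, y, z, wx, wy, wz, x, y, z, wx, wy, wz, ...]. A call has 1 to 5 rows; each row shifts and turns the commanded pose from where the row before left it, along the tool's axes as they then stand; what a row does not reach is not made up. A row lasts 1/12 s, in which the tool goes at most 41.7 mm and 7.16 degrees, less where a joint would pass 70% of its speed; a pose out of reach is approached as far as the arm can. A call is refused whole if a number of a shift passes 4.17 or a number of a turn 0.125, either way. A call with a gripper value outside its range is refused whole. "hand" is the finger opening in cm, from 0 to 9.12, set as the call begins (left out, the last holds). The fingers move at their own pace and stop on an object; "newtons" is the grip in N (left out, the last holds). Time passes only in rows, so rows that do not move let the fingers close. It gives the time, the measured TCP pose, the force, the opening and the grip force at its end, in the units of the state.
- sensors.state(): the state, without advancing time (a new reading comes with each control period).
- viewer.grab_frame(name): name is "side" or "top"; returns a dict with "img" (480x640x3 uint8, red, green, blue), "fx", "fy", "cx", "cy" (pixels), "k1" (the pictures are not rectified: a ray, as slopes to the right and down, at radius r is drawn at 1 + k1 r^2 times it, then the intrinsics apply), "position" and "attitude" of the camera in the world. Camera axes: x right, y down, z forward; pixel columns grow to the right and rows downward; lengths in mm; the calibration is good to about 2 mm. A picture is of the moment at which its call begins. There is no depth.
- env.job_done(): hands the job in; it is judged then, once.
Trained networks look in a picture, given as the dict that the camera call returned (one of the last four; its "shot" number tells which), for a name from the list of things; names that differ only in an ending like _2 or _b are one class to them, and where a whole thing is asked for, a point or a joint stands for the part that bears it (a point fixed in the world has none). Each returns a list of dicts, best first, with "score" (0 to 1); they miss things now and then, are a little off and sometimes report something else, mostly with a low value. They report only what shows in the picture. A call takes as long as a camera call.
- viewer.boxes_of(name, picture): "location" ([column, row] in pixels, amid what is visible of it).
- viewer.pinpoint(name, picture): "location" ([column, row] in pixels: a listed point, or the origin of a listed thing).
The state is a dict: "time_s": time; "qpos": joint angles; "qvel": joint speeds; "effort": joint torques, N m; "ee_pos": TCP position; "ee_rot": TCP orientation; "force": force on the tool from outside, world axes, zero at the start; "torque": the same for the moment, N m; "gripper_width": finger opening in mm; "gripper_force": force on a finger pad.
Only numpy, scipy, OpenCV 4.12 (cv2) and the standard library are available. Lean on these libraries where they do the work, as an engineer would, in place of code of your own. Each camera call takes 0.05 s, during which the arm holds its last target. There are 200 camera calls.

TASK

A thick book has to be scanned next, so the cover must come off the little flatbed scanner: swing the cover up by its front tongue until it stands upright, lift it straight up off its two hinge pins, and stand it upright, hinge side down, in the empty wide front slot of the file sorter. Leave it standing there on its own and do not knock the mug, stapler, tape dispenser or sticky notes about.

Things in the scene. Friction and masses are not known exactly. Their poses are not given: they have to be found in the camera images.
- scanner: Small black flatbed scanner, fixed, under a grey cover. Origin: underside centre of its bed, on the desk. x from the front (tongue side) to the rear (hinge side), y along the hinge, z up. The bed is 144 mm deep (front face at x = -0.072), 174 mm wide, 46 mm high.
- scanner_hinge (a point): Point half-way between the scanner's two hinge pins, on their level axis, 88 mm behind the scanner's origin and 50 mm above the desk; axes as scanner. The steel pins stand 60 mm to either side in y between cheeks; each is flatted: 6 mm thick in x, 14 mm tall in z, fixed.
- scanner_stop (a point): Middle of the upper front edge of the black stop at the scanner's rear (78 mm wide), 8 mm behind and 28 mm above the pin axis. The opened cover leans its top face on it and stays there by itself, about 10 degrees (4 to 14) beyond upright. Axes as scanner.
- cover_hinge (a point): Origin of the loose grey cover, on the middle of its hinge axis; lies on scanner_hinge while the cover is on. x from its front edge to the hinge, z out of its top face: closed x level, z up; upright x straight down, z to the rear. Panel x = -0.162 to -0.014, 170 mm wide, z = -0.004 to 0.006. 168 to 336 g, no latch or spring, up to 3 mm play.
- cover_knuckle (a point): Middle of the bore of one of the cover's two hinge knuckles (y = +0.060; the other at -0.060); 16 mm wide, 24 mm across, reaching 12 mm past the axis. A hook of 16 mm bore, its 8.4 mm mouth facing the cover's +x: it passes the flatted pin only with the cover within about 15 degrees of upright, straight up; 20 mm of lift clears it.
- cover_grip (a point): Middle of the cover's finger tongue, at cover x = -0.173, z = 0, axes as cover_hinge. Tongue 100 mm wide, 8 mm thick, ending at x = -0.184, 24 mm in front of the scanner's front face; closed, its underside is 46 mm above the desk with free space below for a tilted fingertip (about 40 degrees). Upright it is the top edge, pinched from above.
- sorter_slot (a point): Centre of the floor of the empty front slot of the fixed dark metal file sorter, 6 mm above the desk. x across the slot to the rear, y along it. 36 mm wide, 150 mm long, open at its ends; front wall 70 mm, rear wall 80 mm above the desk. Narrower slots behind hold two notebooks (up to 113 mm above the desk, 20 to 80 mm behind this point).
- mug: striped mug, 90 mm high, 86 mm wide, origin at the centre of its underside; leave alone
- stapler: blue stapler 145x36x43 mm, origin at the centre of its underside; leave alone
- tape: tape dispenser 140x50x74 mm, origin at the centre of its underside; leave alone
- notes: yellow sticky notes 77x77x15 mm, origin at the centre of its underside; leave alone

How it is judged:
By the outcome, as a careful person would: the job done as asked, in the order asked, and still so for the second after the job is handed in, with the robot touching nothing.
It also fails if it takes over 66 s, if anything falls off the work surface, if the arm or the gripper's body presses on something with over 40 N, if the wrist force passes 120 N, or if a joint passes its speed limit or range.

## Working session

There is one attempt and no reset: what is moved stays moved. The work goes in short steps, Python scripts to look and compute and a tool call to move; the robot and the scene stay as the last step left them, time stands still between calls to the robot, and variables do not carry over. Pictures are saved under pics/ and viewed, at most 14 in all, crops included, and the job is handed in when it is done.

Besides the shell and the picture viewer there is one more tool, called by a JSON object that holds its "op" and its "data", one argument or row to a line. step_arm: Moves the arm, as the interface text tells. Its arguments: {"type":"object","properties":{"plan":{"type":"array","items":{"type":"number"}},"hand":{"type":"number"},"newtons":{"type":"number"}},"required":["plan"]}

```bash
mkdir -p pics; cat > h.py <<'E'
import numpy as np, cv2
from scipy.spatial.transform import Rotation as R
from workcell import sensors, viewer, env
def cam(p):
    a=np.array(p["attitude"],float)
    M=a if a.shape==(3,3) else R.from_euler('xyz',a,degrees=True).as_matrix()
    return np.array(p["position"],float),M
def ray(p,uv):
    o,M=cam(p); d=np.array([(uv[0]-p["cx"])/p["fx"],(uv[1]-p["cy"])/p["fy"]]); s=d.copy()
    for _ in range(20): s=d/(1+p["k1"]*(s@s))
    v=M@np.array([s[0],s[1],1]); return o,v/np.linalg.norm(v)
def atz(p,uv,z):
    o,v=ray(p,uv); return o+v*(z-o[2])/v[2]
def tri(rs):
    A=sum(np.eye(3)-np.outer(v,v) for o,v in rs); b=sum((np.eye(3)-np.outer(v,v))@o for o,v in rs)
    return np.linalg.solve(A,b)
def proj(p,X):
    o,M=cam(p); c=M.T@(np.array(X)-o); s=c[:2]/c[2]; s=s*(1+p["k1"]*(s@s))
    return s*[p["fx"],p["fy"]]+[p["cx"],p["cy"]]
def save(p,n): cv2.imwrite(f"pics/{n}.png",p["img"][:,:,::-1])
E
python3 - <<'E'
from h import *
np.set_printoptions(precision=1,suppress=True)
P={n:viewer.grab_frame(n) for n in("side","top")}
for n,p in P.items(): save(p,n+"0"); print(n,p["position"],p["attitude"],p["fx"],p["k1"])
for t in "scanner scanner_hinge scanner_stop cover_hinge cover_knuckle cover_grip sorter_slot mug stapler tape notes".split():
    r={n:viewer.pinpoint(t,p)[:2] for n,p in P.items()}
    print(t,[(n,np.round(q["location"]),round(q["score"],2)) for n in r for q in r[n]])
    if r["side"] and r["top"]: print("   ",tri([ray(P[n],r[n][0]["location"]) for n in r]))
print(sensors.state(),env.finger_overhang)
E
```

```text
side [ 268.2 -554.4  993.5] [-141.4   -0.2  -26.4] 433.73192039511406 -0.08080393916541312
top [ 406.2  107.3 1229. ] [-171.3   -0.6  -89.9] 517.8865673929367 -0.11250569347308269
scanner [('side', array([287., 243.]), 0.74)]
scanner_hinge [('side', array([315., 222.]), 0.88), ('side', array([276., 187.]), 0.22), ('top', array([283., 230.]), 0.83)]
    [630.  179.2  54.7]
scanner_stop [('side', array([315., 214.]), 0.81), ('top', array([281., 219.]), 0.74), ('top', array([257., 227.]), 0.65)]
    [642.3 183.8  80.2]
cover_hinge [('side', array([313., 223.]), 0.76), ('top', array([281., 232.]), 0.64)]
    [625.8 183.5  47.9]
cover_knuckle [('side', array([307., 209.]), 0.61), ('side', array([285., 245.]), 0.57), ('top', array([259., 225.]), 0.57)]
    [637.5 236.6  54.5]
cover_grip [('side', array([253., 239.]), 0.92), ('side', array([307., 293.]), 0.68), ('top', array([254., 226.]), 0.25)]
    [551.9 247.   15.3]
sorter_slot [('side', array([348., 369.]), 0.62), ('top', array([456., 285.]), 0.93), ('top', array([274., 306.]), 0.58)]
    [ 511.  -231.4   10.8]
mug [('side', array([372
[... 155 characters left out ...]
), ('top', array([254., 228.]), 0.5)]
    [523.7   5.   12.5]
tape [('side', array([252., 197.]), 0.78), ('top', array([356., 277.]), 0.48), ('top', array([276., 303.]), 0.32)]
    [457.4  42.6 374.4]
notes [('side', array([278., 188.]), 0.83), ('top', array([189., 240.]), 0.93)]
    [613.8 411.5  -3.8]
{'time_s': 1.2, 'qpos': array([74.4, 18.3, 89.6,  0. , 72. , -1.1]), 'qvel': array([ 0. , -0. ,  0. ,  0.1,  0.1,  0.1]), 'effort': array([  0. , -41.2, -23.2,   0.1,   0. ,  -0. ]), 'ee_pos': array([143.3, 556.9, 228. ]), 'ee_rot': array([180. ,  -0. , 165.6]), 'force': array([0.1, 0.1, 0.8]), 'torque': array([-0.1, -0. , -0. ]), 'gripper_force': 0.0, 'gripper_width': 91.07381068264938} 14.0
```

View pics/top0.png

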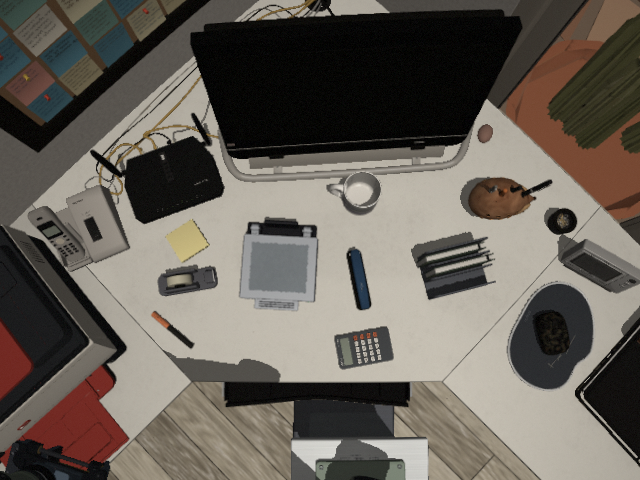

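View pics/side0.png

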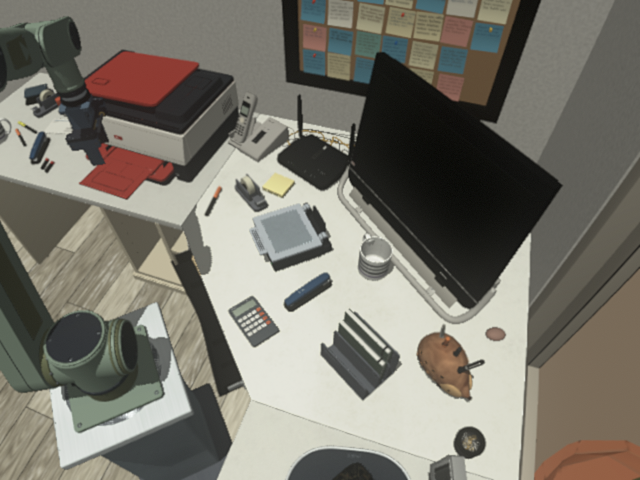

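```bash
python3 - <<'E'
from h import *
np.set_printoptions(precision=1,suppress=True)
p=viewer.grab_frame("top"); q=viewer.grab_frame("side"); im=p["img"][:,:,::-1]
a=cv2.resize(im[210:320,230:330],None,fx=4,fy=4,interpolation=2); b=cv2.resize(im[225:310,400:500],None,fx=4,fy=4,interpolation=2)
c=np.zeros((440,800,3),np.uint8); c[:,:400]=a; c[:340,400:]=b; cv2.imwrite("pics/c1.png",c)
i2=q["img"][:,:,::-1]
a=cv2.resize(i2[195:275,240:340],None,fx=4,fy=4,interpolation=2); b=cv2.resize(i2[300:400,310:410],None,fx=4,fy=4,interpolation=2)
c=np.zeros((400,800,3),np.uint8); c[:320,:400]=a; c[:,400:]=b; cv2.imwrite("pics/c2.png",c)
for t,z in(("scanner_hinge",50),("cover_hinge",50),("cover_grip",50),("sorter_slot",6),("scanner",0)):
  for n,f in(("top",p),("side",q)):
    for k in viewer.pinpoint(t,f)[:3]: print(t,n,np.array(k["location"]),round(k["score"],2),atz(f,k["location"],z))
E
```

```text
scanner_hinge top [283.5 226.7] 0.82 [639.8 178.2  50. ]
cover_hinge top [280.  229.9] 0.58 [632.2 186.3  50. ]
cover_hinge side [313.8 221.8] 0.83 [629.6 185.3  50. ]
cover_grip top [274.  304.2] 0.82 [460.7 197.7  50. ]
cover_grip side [254.2 241.1] 0.73 [449.3 194.9  50. ]
cover_grip side [251.3 197.3] 0.73 [503.1 357.8  50. ]
cover_grip side [314.3 213.8] 0.4 [644.6 212.5  50. ]
sorter_slot top [457.1 284.2] 0.63 [ 510.4 -235.     6. ]
sorter_slot side [349.  370.7] 0.61 [ 515.1 -235.9    6. ]
sorter_slot side [371.1 264.7] 0.59 [719.9   6.3   6. ]
scanner side [287.8 243.6] 0.78 [543.5 182.4   0. ]
scanner side [317.8 223.8] 0.5 [656.  211.9   0. ]
```

View pics/c1.png

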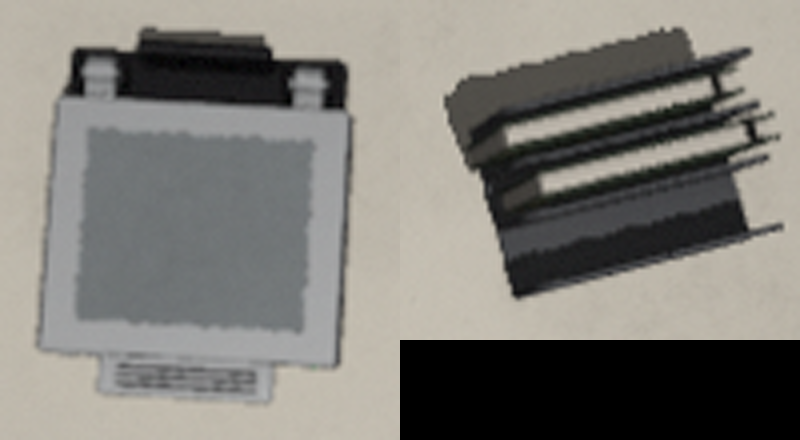

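View pics/c2.png

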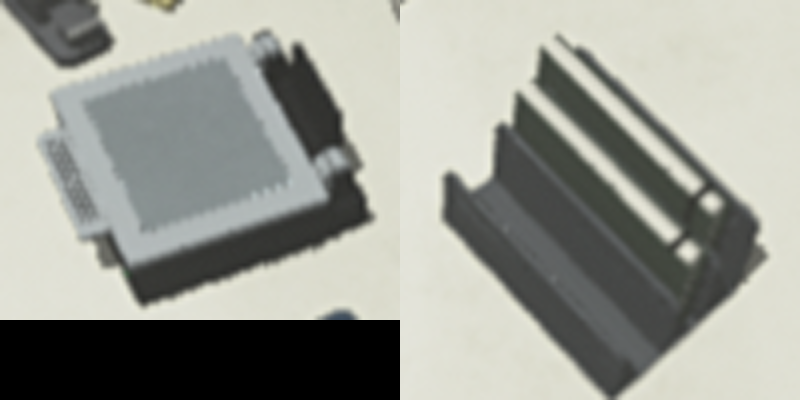

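```bash
python3 - <<'E'
from h import *
from scipy.optimize import least_squares
np.set_printoptions(precision=1,suppress=True)
p=viewer.grab_frame("top"); q=viewer.grab_frame("side")
T=lambda a:np.array(a)/4+[230,210]; S=lambda a:np.array(a)/4+[240,195]
T2=lambda a:(np.array(a)-[400,0])/4+[400,225]; S2=lambda a:(np.array(a)-[400,0])/4+[310,300]
cov={(-14,85,6):((60,97),(240,35)),(-14,-85,6):((350,115),(328,190)),(-162,-85,6):((337,368),(133,265)),(-162,85,6):((40,348),(53,95)),(-184,50,4):((98,392),(40,140)),(-184,-50,4):((272,404),(82,238))}
obs=[]
for X,(a,b) in cov.items(): obs+=[(p,X,T(a)),(q,X,S(b))]
so=[(p,(-19,75,64),T2((515,296))),(p,(-19,-75,64),T2((783,226))),(q,(-19,75,64),S2((445,175))),(q,(-19,75,-6),S2((445,215))),(q,(-19,-75,64),S2((632,365))),(q,(-19,-75,-6),S2((615,398))),(q,(19,75,74),S2((500,125)))]
def fit(obs,z,x0):
    def f(v,z=z):
        M=R.from_euler('z',v[2]).as_matrix(); return np.concatenate([proj(c,M@np.array(X,float)+[v[0],v[1],z])-u for c,X,u in obs])
    r=least_squares(f,x0,loss='soft_l1'); print(r.x[:2],np.degrees(r.x[2])); print(r.fun.reshape(-1,2) if 0 else f(r.x).reshape(-1,2)); return r.x
h=fit(obs,50,[630,183,0]); s=fit(so,6,[511,-234,.2])
E
```

```text
[632.4 181.3] -3.095082782406491
[[-0.2 -1. ]
 [-0.3 -1.1]
 [ 0.9 -1.4]
 [ 0.8  1.4]
 [ 0.5 -0.2]
 [-1.2 -0.2]
 [-0.2  0.5]
 [-1.  -1.4]
 [ 0.1  0.2]
 [-1.2 -1.5]
 [ 0.8 -0.3]
 [-0.4 -0. ]]
[ 512.2 -235. ] 14.263393755359798
[[ 6.9 -1.7]
 [ 2.1 -0.6]
 [-0.1 -1.9]
 [-0.4  0.6]
 [-1.2 -1.1]
 [ 0.1  1.2]
 [-1.5 -1.1]]
```

```bash
cat >> h.py <<'E'
H=np.array([632.2,181.3,50.]); PSI=np.radians(-3.5)
def ori(th,psi=PSI):  # th deg below horizontal
    t=np.radians(th); f=np.array([np.cos(psi),np.sin(psi),0]); u=np.array([0,0,1.])
    z=np.cos(t)*f-np.sin(t)*u; y=np.sin(t)*f+np.cos(t)*u
    return np.c_[np.cross(y,z),y,z]
def cov(phi,pt,H=None,psi=PSI): # cover point -> world
    H=globals()["H"] if H is None else H
    a=np.radians(phi); f=np.array([np.cos(psi),np.sin(psi),0]); u=np.array([0,0,1.])
    x=np.cos(a)*f-np.sin(a)*u; z=np.sin(a)*f+np.cos(a)*u; y=np.cross(z,x)
    return H+pt[0]*x+pt[1]*y+pt[2]*z
def pose(s=None):
    s=s or sensors.state(); return np.array(s["ee_pos"],float),R.from_euler('xyz',s["ee_rot"],degrees=True).as_matrix()
def rows(wps,start=None,vmax=38,wmax=6.5):
    """wps: list of (pos,rotmatrix[,min rows]); prints calls of <=5 rows"""
    p,M=start or pose(); out=[]
    for w in wps:
        q,N=np.array(w[0],float),w[1]
        n=max(int(np.ceil(np.linalg.norm(q-p)/vmax)),int(np.ceil(np.degrees(np.linalg.norm(R.from_matrix(M.T@N).as_rotvec()))/wmax)),w[2] if len(w)>2 else 1)
        for k in range(n,0,-1):
            d=np.round(M.T@(q-p)/k/10,2); r=np.round(R.from_matrix(M.T@N).as_rotvec()/k,3)
            out.append(list(d)+list(r)); p=p+M@d*10; M=M@R.from_rotvec(r).as_matrix()
    for i in range(0,len(out),5): print("["+", ".join(" ".join(f"{v+0:g}," for v in o)[:-1] for o in out[i:i+5])+"]")
    return p,M
def show():
    s=sensors.state(); print({k:np.round(v,1) for k,v in s.items() if k in("time_s","qpos","ee_pos","ee_rot","force","gripper_width","gripper_force")})
E
python3 - <<'E'
from h import *
O=ori(40); E=cov(0,(-184,0,-4)); T=E+6*O[:,2]+20*O[:,1]
print(E,T,T-90*O[:,2])
D=pose()[1]
p=viewer.grab_frame("top")
for uv,z in(((350,150),150),((350,15),400),((350,15),300)): print(atz(p,uv,z))
rows([((160,430,290),D),((300,260,260),ori(80)),(T-90*O[:,2]+[0,0,40],O),(T-90*O[:,2],O)])
E
```

```text
[448.54319709 192.53293127  46.        ] [465.96266441 191.46751101  57.4641632 ] [397.14725899 195.67644151 115.31504808]
[791.25452739  29.45404869 150.        ]
[957.56579621  44.43293547 400.        ]
[1024.08315841   36.84916176  300.        ]
[-1.2, -2.97, -1.55, 0, 0, 0, -1.19, -2.97, -1.55, 0, 0, 0, -1.2, -2.97, -1.55, 0, 0, 0, -1.19, -2.96, -1.55, 0, 0, 0, -1.37, -1, 0.23, -0.011, -0.009, 0.106]
[-1.46, -0.85, 0.23, -0.011, -0.009, 0.106, -1.55, -0.69, 0.24, -0.011, -0.009, 0.106, -1.61, -0.53, 0.25, -0.011, -0.009, 0.106, -1.65, -0.36, 0.25, -0.011, -0.009, 0.106, -1.68, -0.18, 0.27, -0.011, -0.009, 0.106]
[-1.69, -0.01, 0.28, -0.012, -0.009, 0.106, -1.67, 0.16, 0.3, -0.011, -0.009, 0.106, -1.65, 0.34, 0.31, -0.012, -0.009, 0.106, -1.6, 0.51, 0.34, -0.011, -0.01, 0.106, -1.53, 0.67, 0.36, -0.012, -0.009, 0.105]
[-1.45, 0.82, 0.38, -0.011, -0.01, 0.106, -1.35, 0.96, 0.4, -0.012, -0.009, 0.105, -0.83, 1.16, 1.72, -0.1, 0, 0, -0.83, 0.98, 1.83, -0.1, 0, 0, -0.84, 0.79, 1.92, -0.1, 0, 0]
[-0.83, 0.6, 1.99, -0.1, 0, 0, -0.84, 0.4, 2.04, -0.099, 0, 0, -0.83, 0.19, 2.07, -0.1, 0, 0, -0.84, -0.01, 2.07, -0.099, 0, 0, 0, -1.53, 1.29, 0, 0, 0]
[0, -1.53, 1.28, 0, 0, 0]
```

{"op": "step_arm", "data": {
  "plan": [-1.2,-2.97,-1.55,0,0,0,-1.19,-2.97,-1.55,0,0,0,-1.2,-2.97,-1.55,0,0,0,-1.19,-2.96,-1.55,0,0,0,-1.37,-1,0.23,-0.011,-0.009,0.106],
  "hand": 4.6
}}

```text
time_s: 2.37
ee_pos: [170.8, 415.1, 291.1]
ee_rot: [179.0, 0.5, 159.4]
force: [-0.3, 1.3, 0.9]
gripper_width: 61.0
gripper_force: 0.0
```

{"op": "step_arm", "data": {
  "plan": [-1.46,-0.85,0.23,-0.011,-0.009,0.106,-1.55,-0.69,0.24,-0.011,-0.009,0.106,-1.61,-0.53,0.25,-0.011,-0.009,0.106,-1.65,-0.36,0.25,-0.011,-0.009,0.106,-1.68,-0.18,0.27,-0.011,-0.009,0.106]
}}

```text
time_s: 2.78
ee_pos: [225.0, 350.7, 276.2]
ee_rot: [175.4, 1.7, 128.7]
force: [0.8, 0.4, 0.1]
gripper_width: 45.8
gripper_force: 0.0
```

{"op": "step_arm", "data": {
  "plan": [-1.69,-0.01,0.28,-0.012,-0.009,0.106,-1.67,0.16,0.3,-0.011,-0.009,0.106,-1.65,0.34,0.31,-0.012,-0.009,0.106,-1.6,0.51,0.34,-0.011,-0.01,0.106,-1.53,0.67,0.36,-0.012,-0.009,0.105]
}}

```text
time_s: 3.2
ee_pos: [278.9, 285.4, 264.7]
ee_rot: [171.4, 0.8, 98.3]
force: [0.0, 0.6, -0.1]
gripper_width: 45.7
gripper_force: 0.0
```

{"op": "step_arm", "data": {
  "plan": [-1.45,0.82,0.38,-0.011,-0.01,0.106,-1.35,0.96,0.4,-0.012,-0.009,0.105,-0.83,1.16,1.72,-0.1,0,0,-0.83,0.98,1.83,-0.1,0,0,-0.84,0.79,1.92,-0.1,0,0]
}}

```text
time_s: 3.62
ee_pos: [342.6, 232.5, 215.7]
ee_rot: [152.5, -0.2, 86.5]
force: [0.2, -1.6, -0.1]
gripper_width: 46.3
gripper_force: 0.0
```

{"op": "step_arm", "data": {
  "plan": [-0.83,0.6,1.99,-0.1,0,0,-0.84,0.4,2.04,-0.099,0,0,-0.83,0.19,2.07,-0.1,0,0,-0.84,-0.01,2.07,-0.099,0,0,0,0,0,0,0,0]
}}

```text
time_s: 4.03
ee_pos: [380.9, 199.5, 171.1]
ee_rot: [136.5, 1.1, 85.6]
force: [-0.9, -0.3, 0.9]
gripper_width: 45.7
gripper_force: 0.0
```

{"op": "step_arm", "data": {
  "plan": [0,0,0,0,0,0]
}}

```text
time_s: 4.12
ee_pos: [381.9, 201.4, 173.2]
ee_rot: [136.5, 0.9, 85.6]
force: [0.2, 1.0, 0.0]
gripper_width: 46.1
gripper_force: 0.0
```

```bash
python3 - <<'E'
from h import *
show()
O=ori(40); E=cov(0,(-184,0,-4)); T=E+6*O[:,2]+20*O[:,1]
rows([(T-70*O[:,2]+[0,0,0],O)])
E
```

```text
{'time_s': np.float64(4.1), 'qpos': array([ 51.6,   1.2, 136.5, -70.1,  37.9, 112.2]), 'ee_pos': array([381.9, 201.4, 173.2]), 'ee_rot': array([136.5,   0.9,  85.6]), 'force': array([0.2, 1. , 0. ]), 'gripper_force': np.float64(0.0), 'gripper_width': np.float64(46.1)}
[-0.11, -0.88, 2.42, -0.038, 0.008, 0, -0.12, -0.97, 2.39, -0.037, 0.007, 0, -0.14, -1.06, 2.34, -0.038, 0.008, 0]
```

```bash
python3 - <<'E'
from h import *
O=ori(45); E=cov(0,(-184,0,-4)); T=E+6*O[:,2]+20*O[:,1]
A=T-35*O[:,2]; print(A,T)
s=rows([(A+[-10,0,70],O),(A+[-5,0,20],O)])
E
```

```text
[442.19110613 192.9214418   80.64823228] [466.89368209 191.41056753  55.89949494]
[-0.21, 1.06, 2.57, -0.013, 0.011, -0.001, -0.24, 1.02, 2.58, -0.013, 0.012, 0, 0.02, -1.59, 1.94, 0, 0, 0, 0.01, -1.59, 1.95, 0, 0, 0]
```

{"op": "step_arm", "data": {
  "plan": [-0.21,1.06,2.57,-0.013,0.011,-0.001,-0.24,1.02,2.58,-0.013,0.012,0,0.02,-1.59,1.94,0,0,0,0.01,-1.59,1.95,0,0,0,0,0,0,0,0,0]
}}

```text
time_s: 4.53
ee_pos: [431.1, 206.5, 143.8]
ee_rot: [138.1, 0.9, 85.4]
force: [-0.4, -0.2, 0.2]
gripper_width: 46.0
gripper_force: 0.0
```

{"op": "step_arm", "data": {
  "plan": [0,0,0,0,0,0]
}}

```text
time_s: 4.62
ee_pos: [430.5, 205.9, 144.4]
ee_rot: [138.0, 0.9, 85.4]
force: [0.6, -0.0, 0.5]
gripper_width: 45.9
gripper_force: 0.0
```

```bash
python3 - <<'E'
from h import *
show()
O=ori(45); E=cov(0,(-184,0,-4)); T=E+6*O[:,2]+20*O[:,1]
A=T-35*O[:,2]
rows([(A,O)])
p=viewer.grab_frame("side")
cv2.imwrite("pics/s2.png",cv2.resize(p["img"][120:300,170:370,::-1],None,fx=4,fy=3.3333,interpolation=2)[:600])
E
```

```text
{'time_s': np.float64(4.6), 'qpos': array([ 44.2,   7.4, 134.5, -76.8,  31.7, 114.7]), 'ee_pos': array([430.5, 205.9, 144.4]), 'ee_rot': array([138. ,   0.9,  85.4]), 'force': array([ 0.6, -0. ,  0.5]), 'gripper_force': np.float64(0.0), 'gripper_width': np.float64(45.9)}
[-0.55, -1.66, 2.8, -0.027, 0.012, -0.002, -0.58, -1.75, 2.75, -0.026, 0.012, -0.001]
```

View pics/s2.png

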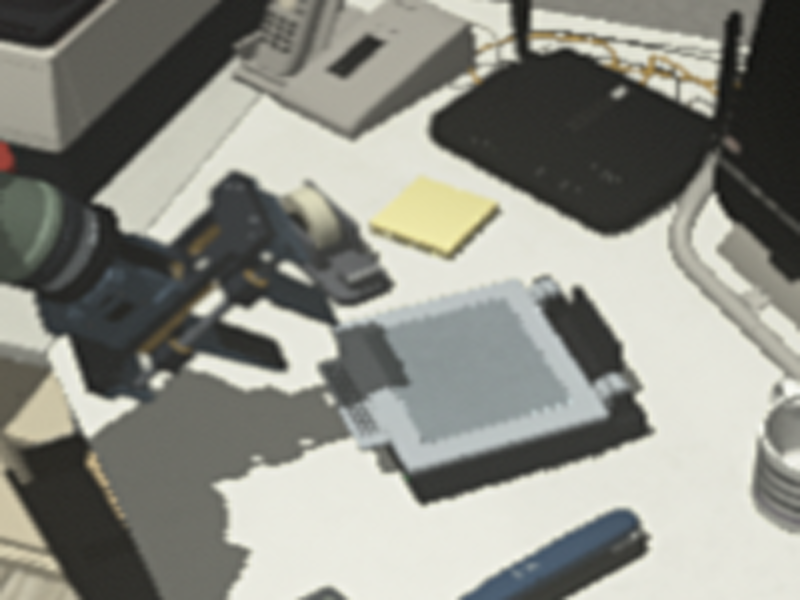

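```bash
cat > k.py <<'E'
from h import *
from scipy.optimize import least_squares
rz=lambda a:R.from_euler('z',a,degrees=True).as_matrix(); ry=lambda a:R.from_euler('y',a,degrees=True).as_matrix()
def fk(q,L):
    d,L1,L2,L3,a=L; e=np.array([0,0,1.]); M=rz(q[0]); p=d*e+M@[a,0,0]
    M=M@ry(q[1]); p=p+M@e*L1; M=M@ry(q[2]); p=p+M@e*L2; M=M@rz(q[3])@ry(q[4]); p=p+M@e*L3; return p,M@rz(q[5])
D=[([74.427,18.312,89.639,0,72.044,-1.146],[143.261,556.882,227.976]),([51.6,1.2,136.5,-70.1,37.9,112.2],[381.9,201.4,173.2]),([44.2,7.4,134.5,-76.8,31.7,114.7],[430.5,205.9,144.4])]
L=least_squares(lambda L:np.concatenate([(fk(q,L)[0]-p) for q,p in D]+[0.01*(L-[400,450,430,295,0])]),[400,450,430,295,0]).x
OFF=fk(D[0][0],L)[1].T@R.from_euler('xyz',[180,0,165.573],degrees=True).as_matrix()
LO=np.array([-177.97,-48.28,12.27,-77.06,2.81,-146.56]);HI=np.array([177.97,115.42,149.76,257.06,150.46,146.56])
def ik(p,M,q0):
    f=lambda q:np.concatenate([fk(q,L)[0]-p,200*R.from_matrix((fk(q,L)[1]@OFF).T@M).as_rotvec()])
    r=least_squares(f,np.clip(q0,LO+.1,HI-.1),bounds=(LO,HI)); return r.x,np.abs(r.fun).max()
E
python3 - <<'E'
from k import *
np.set_printoptions(precision=1,suppress=True)
print(L,[fk(q,L)[0]-p for q,p in D],OFF)
E=cov(0,(-184,0,-4)); 
for th in(45,50,55,60):
  for ps in(-3.5,5,15,25):
    O=ori(th,np.radians(ps)); T=E+O[:,2]+26*O[:,1]
    for k in(0,30):
      q,e=ik(T-k*O[:,2],O,[35,20,120,-50,40,70]); print(th,ps,k,q,round(e,1))
E
```

```text
[ 55.9 626.  394.3 299.6   2.1] [array([10.8, -4.1,  1. ]), array([-2. , -0.7, -0.1]), array([ 2.5,  1.4, -0.8])] [[-0. -1.  0.]
 [ 1.  0.  0.]
 [-0.  0.  1.]]
45 -3.5 0 [ 37.7  15.7 132.9 -77.1  26.6 112.7] 34.5
45 -3.5 30 [ 40.4  12.6 134.7 -77.1  28.4 114.3] 27.9
45 5 0 [ 32.9  13.9 133.4 -77.1  17.7 101. ] 42.3
45 5 30 [ 35.   10.5 135.3 -77.1  19.3 102.3] 36.0
45 15 0 [ 26.1  12.7 134.4 -77.1   5.7  86.4] 45.3
45 15 30 [ 27.2   9.  136.3 -77.1   6.7  87.2] 39.3
45 25 0 [ 25.2  12.6 134.7 -77.1   2.8  77.5] 45.0
45 25 30 [ 25.2   8.8 136.7 -77.1   2.8  77.5] 38.8
50 -3.5 0 [ 35.5  15.8 133.1 -77.1  23.2 110.8] 22.6
50 -3.5 30 [ 37.8  12.5 134.7 -77.1  24.8 112. ] 15.9
50 5 0 [ 31.5  14.5 133.6 -77.1  15.6  99.9] 28.5
50 5 30 [ 33.3  10.9 135.3 -77.1  17.  100.9] 21.8
50 15 0 [ 26.1  13.6 134.4 -77.1   5.7  86.5] 30.7
50 15 30 [ 27.1   9.9 136.1 -77.1   6.6  87.2] 24.2
50 25 0 [ 25.2  13.5 134.7 -77.1   2.8  77.4] 30.5
50 25 30 [ 25.2   9.7 136.5 -77.1   2.8  77.4] 23.8
55 -3.5 0 [ 33.6  16.  133.4 -77.1  20.2 109.2] 10.3
55 -3.5 30 [ 35.6  12.7 134.8 -77.1  21.6 110.2] 3.2
55 5 0 [ 30.4  15.1 133.8 -77.1  13.8  99. ] 14.6
55 5 30 [ 31.9  11.5 135.2 -77.1  15.   99.8] 7.4
55 15 0 [ 26.1  14.4 134.4 -77.1   5.6  86.6] 16.2
55 15 30 [ 27.   10.7 136.  -77.1   6.5  87.1] 9.1
55 25 0 [ 25.1  14.3 134.7 -77.1   2.8  77.3] 16.1
55 25 30 [ 25.2  10.6 136.3 -77.1   2.8  77.2] 9.3
60 -3.5 0 [ 31.9  16.3 133.  -72.5  17.7 103.2] 0.0
60 -3.5 30 [ 33.2  12.8 132.2 -60.5  20.1  91.8] 0.0
60 5 0 [ 29.4  15.7 134.  -77.1  12.2  98.2] 0.6
60 5 30 [ 30.4  12.  133.4 -60.8  14.2  82.4] 0.0
60 15 0 [ 26.   15.2 134.5 -77.1   5.5  86.6] 1.7
60 15 30 [ 26.6  11.4 134.3 -50.4   7.5  60.3] 0.0
60 25 0 [  21.9   15.3  135.7  125.9    2.8 -128.6] 2.5
60 25 30 [ 22.5  11.3 134.5  16.5   4.4 -18.6] 0.0
```

```bash
python3 - <<'E'
from k import *
np.set_printoptions(precision=1,suppress=True)
E=cov(0,(-184,0,-4)); 
for th in(40,45,50):
  for ps in(-3.5,10,20):
    O=ori(th,np.radians(ps)); T=E+O[:,2]+26*O[:,1]
    for k in(0,40):
     for sg in(1,-1):
      b=min((ik(T-k*O[:,2],O,[35,20,130,j4,30,j6]) for j4 in(150,230) for j6 in(-100,-50,0,50,100)),key=lambda t:t[1]) if sg>0 else None
      if b: print(th,ps,k,b[0],round(b[1],1))
E
```

```text
40 -3.5 0 [ 41.2  18.1 140.7 251.2  34.8 146.6] 15.7
40 -3.5 40 [ 45.1  14.1 143.1 254.2  36.5 146.6] 9.7
40 10 0 [ 36.1  15.9 142.1 234.8  27.7 146.6] 22.4
40 10 40 [ 38.   11.1 144.9 236.2  27.9 146.6] 16.4
40 20 0 [ 32.6  14.6 142.1 223.2  22.7 146.6] 28.2
40 20 40 [ 33.1   9.5 144.7 223.6  21.7 146.6] 22.6
45 -3.5 0 [ 38.8  17.7 140.3 249.8  30.7 146.6] 7.1
45 -3.5 40 [ 42.1  13.4 142.6 252.3  32.1 146.6] 0.4
45 10 0 [ 33.7  15.7 141.2 233.3  23.2 146.6] 13.7
45 10 40 [ 35.   10.8 143.6 234.1  22.9 146.6] 7.3
45 20 0 [ 30.5  14.6 140.8 221.8  17.9 146.6] 19.7
45 20 40 [ 30.4   9.4 143.  221.7  16.3 146.6] 14.0
50 -3.5 0 [ 36.3  17.2 139.5 249.8  26.  144.8] 0.0
50 -3.5 40 [ 38.8  12.4 140.4 257.1  26.  138.5] 3.7
50 10 0 [ 31.2  15.6 140.1 231.5  18.5 146.6] 5.6
50 10 40 [ 31.9  10.5 141.9 234.3  17.2 144.1] 0.0
50 20 0 [ 28.2  14.7 139.3 220.2  12.9 146.6] 11.9
50 20 40 [ 27.6   9.4 140.9 219.6  10.5 146.6] 6.9
```

```bash
python3 - <<'E'
from k import *
np.set_printoptions(precision=1,suppress=True)
for th in(60,63):
  O=ori(th); q=[33,16,133,-70,18,100]
  for ph in(0,20,40,60):
    T=cov(ph,(-184,0,-4))+O[:,2]+28*O[:,1]; q,e=ik(T,O,q); print(th,ph,T,q,round(e,1))
  for t in(60,70,80,90):
    q,e=ik(cov(t,(-178,0,0)),ori(t),q);print(t,q,round(e,1))
O=ori(61.5); E=cov(0,(-184,0,-4)); T=E+O[:,2]+28*O[:,1]; A=T-28*O[:,2]
for w in (A+[-15,0,70],A,T): print(w,ik(w,O,[33,16,130,-70,18,100]))
rows([(A+[-15,0,70],O)])
rows([(A,O)],(A+[-15,0,70],O))
E
```

```text
60 0 [473.2 191.   59.1] [ 31.7  16.3 132.7 -71.7  17.7 102.3] 0.0
60 20 [483.  190.4 122.3] [ 30.9  10.9 126.2 -44.5  23.8  72.7] 0.0
60 40 [513.6 188.6 178.3] [ 28.5   8.9 118.  -31.1  30.8  55.8] 0.0
60 60 [561.6 185.6 220.5] [ 25.3  10.1 109.1 -23.9  36.4  45.1] 0.0
60 [ 26.4   9.5 112.6 -26.4  34.2  48.8] 0.0
70 [ 22.2  13.6 101.3 -11.6  47.6  32.2] 0.0
80 [18.7 19.1 89.7 -4.3 62.  23.9] 0.0
90 [16.  25.8 77.7 -0.  76.5 19.5] 0.0
63 0 [473.9 191.   57.8] [ 30.5  16.4 130.8 -56.9  17.7  86.6] 0.0
63 20 [483.6 190.4 121. ] [ 29.7  11.3 124.3 -35.3  25.5  62.8] 0.0
63 40 [514.3 188.5 177. ] [ 27.5   9.5 116.  -25.1  33.4  49.5] 0.0
63 60 [562.3 185.6 219.2] [ 24.4  10.9 107.  -19.5  39.5  40.6] 0.0
60 [ 26.4   9.5 112.6 -26.4  34.2  48.8] 0.0
70 [ 22.2  13.6 101.3 -11.6  47.6  32.2] 0.0
80 [18.7 19.1 89.7 -4.3 62.  23.9] 0.0
90 [16.  25.8 77.7 -0.  76.5 19.5] 0.0
[445.2 191.8 153.1] (array([ 33.5,   6.1, 125.6, -35.5,  29.7,  65.3]), np.float64(1.1368683772161603e-13))
[460.2 191.8  83.1] (array([ 32.3,  13.1, 130.9, -54. ,  20.2,  84.6]), np.float64(1.7053025658242404e-13))
[473.6 191.   58.5] (array([ 31.1,  16.3, 131.8, -64.3,  17.5,  94.4]), np.float64(1.7053025658242404e-13))
[-0.43, 0.58, 0.15, 0.078, 0.008, -0.002, -0.43, 0.6, 0.1, 0.079, 0.008, -0.002, -0.43, 0.6, 0.05, 0.078, 0.008, -0.002]
[0.05, -1.01, 3.43, 0, 0, 0, 0.04, -1.01, 3.44, 0, 0, 0]
```

{"op": "step_arm", "data": {
  "plan": [-0.43,0.58,0.15,0.078,0.008,-0.002,-0.43,0.6,0.1,0.079,0.008,-0.002,-0.43,0.6,0.05,0.078,0.008,-0.002,0,0,0,0,0,0],
  "hand": 6.6
}}

```text
time_s: 5.0
ee_pos: [439.9, 193.7, 150.0]
ee_rot: [146.4, 0.9, 85.5]
force: [1.2, 0.7, 1.3]
gripper_width: 65.6
gripper_force: 0.0
```

{"op": "step_arm", "data": {
  "plan": [0,0,0,0,0,0]
}}

```text
time_s: 5.08
ee_pos: [438.5, 193.0, 148.4]
ee_rot: [146.4, 1.0, 85.5]
force: [0.4, -0.4, -0.4]
gripper_width: 65.9
gripper_force: 0.0
```

```bash
python3 - <<'E'
from h import *
show()
O=ori(61.5); E=cov(0,(-184,0,-4)); T=E+O[:,2]+28*O[:,1]; A=T-28*O[:,2]
rows([(A,O,4)])
E
```

```text
{'time_s': np.float64(5.1), 'qpos': array([ 37. ,   5.7, 129.3, -51.3,  29. ,  83.6]), 'ee_pos': array([438.5, 193. , 148.4]), 'ee_rot': array([146.4,   1. ,  85.5]), 'force': array([ 0.4, -0.4, -0.4]), 'gripper_force': np.float64(0.0), 'gripper_width': np.float64(65.9)}
[0.04, -0.45, 1.66, 0.022, 0.006, -0.002, 0.03, -0.41, 1.67, 0.022, 0.006, -0.001, 0.03, -0.38, 1.68, 0.022, 0.006, -0.002, 0.01, -0.34, 1.69, 0.023, 0.006, -0.001]
```

```bash
python3 - <<'E'
from h import *
O=ori(61.5); E=cov(0,(-184,0,-4)); T=E+O[:,2]+28*O[:,1]; A=T-28*O[:,2]
rows([(A+[-8,0,40],O,5),(A+[-4,0,15],O,3)])
E
```

```text
[0.01, -0.05, 0.58, 0.018, 0.005, -0.001, 0, -0.04, 0.57, 0.018, 0.005, -0.001, 0, -0.03, 0.58, 0.018, 0.005, -0.001, 0, -0.02, 0.58, 0.017, 0.005, -0.002, 0, -0.01, 0.57, 0.018, 0.004, -0.001]
[0.01, -0.28, 0.8, 0, 0, 0, 0.01, -0.28, 0.8, 0, 0, 0, 0, -0.28, 0.79, 0, 0, 0]
```

{"op": "step_arm", "data": {
  "plan": [0.01,-0.05,0.58,0.018,0.005,-0.001,0,-0.04,0.57,0.018,0.005,-0.001,0,-0.03,0.58,0.018,0.005,-0.001,0,-0.02,0.58,0.017,0.005,-0.002,0,-0.01,0.57,0.018,0.004,-0.001]
}}

```text
time_s: 5.5
ee_pos: [450.4, 191.8, 121.1]
ee_rot: [151.7, 0.2, 86.7]
force: [0.1, 1.1, -1.3]
gripper_width: 65.8
gripper_force: 0.0
```

{"op": "step_arm", "data": {
  "plan": [0.01,-0.28,0.8,0,0,0,0.01,-0.28,0.8,0,0,0,0,-0.28,0.79,0,0,0,0,0,0,0,0,0]
}}

```text
time_s: 5.83
ee_pos: [453.7, 191.3, 94.9]
ee_rot: [151.8, 0.3, 86.7]
force: [0.6, -1.3, -0.6]
gripper_width: 66.1
gripper_force: 0.0
```

```bash
python3 - <<'E'
from h import *
show()
O=ori(61.5); E=cov(0,(-184,0,-4)); T=E+O[:,2]+28*O[:,1]; A=T-28*O[:,2]
s=rows([(A,O,3),(A+2*O[:,2],O)])
p=viewer.grab_frame("side")
cv2.imwrite("pics/s3.png",cv2.resize(p["img"][180:300,200:360,::-1],None,fx=5,fy=5,interpolation=2))
E
```

```text
{'time_s': np.float64(5.8), 'qpos': array([ 31.9,  11.9, 129.4, -47.4,  22. ,  77.1]), 'ee_pos': array([453.7, 191.3,  94.9]), 'ee_rot': array([151.8,   0.3,  86.7]), 'force': array([ 0.6, -1.3, -0.6]), 'gripper_force': np.float64(0.0), 'gripper_width': np.float64(66.1)}
[0.03, 0, 0.45, -0.002, 0.001, 0.002, 0.03, 0.01, 0.45, -0.002, 0.001, 0.002, 0.03, 0, 0.45, -0.002, 0.001, 0.001, 0, 0, 0.2, 0, 0, 0]
```

View pics/s3.png

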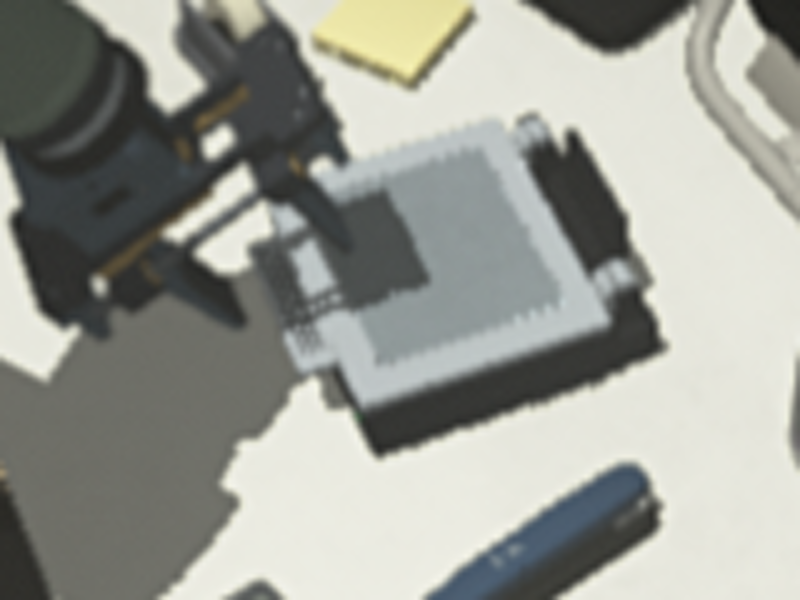

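```bash
python3 - <<'E'
from h import *
O=ori(61.5); E=cov(0,(-184,0,-4)); T=E+O[:,2]+28*O[:,1]; A=T-28*O[:,2]
s=rows([(T,O,5)]); print()
rows([(cov(f,(-184,0,-4))+O[:,2]+33*O[:,1],O) for f in np.linspace(2,61.5,15)],s)
E
```

```text
[0.01, -0.01, 0.84, -0.001, 0, 0.001, 0.01, -0.01, 0.84, -0.001, 0.001, 0.001, 0.02, -0.01, 0.84, -0.001, 0, 0.001, 0.01, -0.01, 0.84, -0.001, 0.001, 0.001, 0.02, -0.01, 0.84, -0.001, 0, 0.001]

[0, 0.81, -0.57, 0, 0, 0, 0, 0.71, -1.16, 0, 0, 0, 0, 0.79, -1.11, 0, 0, 0, 0, 0.88, -1.05, 0, 0, 0, 0, 0.95, -0.98, 0, 0, 0]
[0, 1.02, -0.91, 0, 0, 0, 0, 1.08, -0.83, 0, 0, 0, 0, 1.14, -0.74, 0, 0, 0, 0, 1.2, -0.66, 0, 0, 0, 0, 1.24, -0.57, 0, 0, 0]
[0, 1.28, -0.48, 0, 0, 0, 0, 1.31, -0.38, 0, 0, 0, 0, 1.34, -0.28, 0, 0, 0, 0, 1.35, -0.18, 0, 0, 0, 0, 1.36, -0.08, 0, 0, 0]
```

{"op": "step_arm", "data": {
  "plan": [0.01,-0.01,0.84,-0.001,0,0.001,0.01,-0.01,0.84,-0.001,0.001,0.001,0.02,-0.01,0.84,-0.001,0,0.001,0.01,-0.01,0.84,-0.001,0.001,0.001,0.02,-0.01,0.84,-0.001,0,0.001]
}}

```text
time_s: 6.3
ee_pos: [474.9, 191.8, 59.8]
ee_rot: [151.3, -0.1, 86.5]
force: [0.6, -0.1, -0.1]
gripper_width: 66.0
gripper_force: 0.0
```

{"op": "step_arm", "data": {
  "plan": [0,0,0,0,0,0]
}}

```text
time_s: 6.38
ee_pos: [474.7, 191.4, 58.9]
ee_rot: [151.5, -0.0, 86.5]
force: [-0.4, 0.3, 0.1]
gripper_width: 66.0
gripper_force: 0.0
```

```bash
python3 - <<'E'
from h import *
show()
O=ori(61.5)
p=viewer.grab_frame("side")
M=pose(); E=cov(0,(-184,0,-4)); print("E in tool",M[1].T@(E-M[0]))
rows([(cov(f,(-184,0,-4))+O[:,2]+33*O[:,1],O) for f in np.linspace(2,61.5,15)])
E
```

```text
{'time_s': np.float64(6.4), 'qpos': array([ 30.3,  17.1, 130.1, -62.1,  17.5,  91.4]), 'ee_pos': array([474.7, 191.4,  58.9]), 'ee_rot': array([151.5,  -0. ,  86.5]), 'force': array([-0.4,  0.3,  0.1]), 'gripper_force': np.float64(0.0), 'gripper_width': np.float64(66.0)}
E in tool [ -0.54083693 -29.31885138  -0.72800904]
[-0.05, 0.67, -0.53, 0.001, -0.001, -0.001, 0, 0.71, -1.17, 0, 0, 0, 0, 0.8, -1.11, 0, 0, 0, 0, 0.87, -1.05, 0, 0, 0, 0, 0.95, -0.98, 0, 0, 0]
[0, 1.03, -0.9, 0, 0, 0, 0, 1.08, -0.83, 0, 0, 0, 0, 1.14, -0.75, 0, 0, 0, 0, 1.2, -0.65, 0, 0, 0, 0, 1.24, -0.57, 0, 0, 0]
[0, 1.28, -0.48, 0, 0, 0, 0, 1.31, -0.38, 0, 0, 0, 0, 1.34, -0.28, 0, 0, 0, 0, 1.35, -0.18, 0, 0, 0, 0, 1.36, -0.08, 0, 0, 0]
```

{"op": "step_arm", "data": {
  "plan": [-0.05,0.67,-0.53,0.001,-0.001,-0.001,0,0.71,-1.17,0,0,0,0,0.8,-1.11,0,0,0,0,0.87,-1.05,0,0,0,0,0.95,-0.98,0,0,0]
}}

```text
time_s: 6.85
ee_pos: [484.7, 189.6, 121.3]
ee_rot: [151.6, 0.0, 86.4]
force: [-3.0, 0.8, -0.8]
gripper_width: 65.6
gripper_force: 1.6
```

{"op": "step_arm", "data": {
  "plan": [0,1.03,-0.9,0,0,0,0,1.08,-0.83,0,0,0,0,1.14,-0.75,0,0,0,0,1.2,-0.65,0,0,0,0,1.24,-0.57,0,0,0]
}}

```text
time_s: 7.27
ee_pos: [517.7, 188.0, 181.6]
ee_rot: [151.6, -0.0, 86.5]
force: [-3.0, 0.7, 0.6]
gripper_width: 65.7
gripper_force: 0.9
```

```bash
python3 - <<'E'
from h import *
show()
O=ori(61.5)
p=viewer.grab_frame("side")
cv2.imwrite("pics/s4.png",cv2.resize(p["img"][150:300,180:380,::-1],None,fx=4,fy=4,interpolation=2))
rows([(cov(f,(-184,0,-4))+O[:,2]+33*O[:,1],O) for f in np.linspace(45,61.5,5)])
E
```

```text
{'time_s': np.float64(7.3), 'qpos': array([ 26.8,   8.6, 116.6, -26.5,  32.6,  50.1]), 'ee_pos': array([517.7, 188. , 181.6]), 'ee_rot': array([151.6,  -0. ,  86.5]), 'force': array([-3. ,  0.7,  0.6]), 'gripper_force': np.float64(0.9), 'gripper_width': np.float64(65.7)}
[-0.09, 1.08, -0.26, 0.005, -0.003, -0.002, 0, 1.27, -0.36, 0, 0, 0, 0, 1.3, -0.27, 0, 0, 0, 0, 1.32, -0.17, 0, 0, 0, 0, 1.32, -0.07, 0, 0, 0]
```

View pics/s4.png

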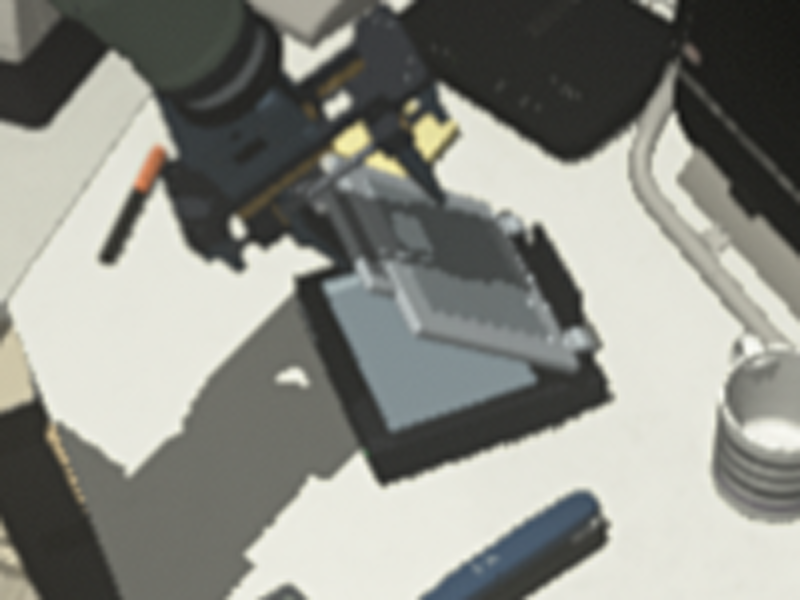

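{"op": "step_arm", "data": {
  "plan": [-0.09,1.08,-0.26,0.005,-0.003,-0.002,0,1.27,-0.36,0,0,0,0,1.3,-0.27,0,0,0,0,1.32,-0.17,0,0,0,0,1.32,-0.07,0,0,0]
}}

```text
time_s: 7.73
ee_pos: [568.3, 184.4, 221.1]
ee_rot: [151.8, 0.2, 86.5]
force: [-0.2, 0.4, 0.6]
gripper_width: 66.1
gripper_force: 0.4
```

{"op": "step_arm", "data": {
  "plan": [0,-0.2,0.05,0,0,0,0,-0.29,0.05,0,0,0,0,-0.29,0.05,0,0,0,0,-0.29,0.05,0,0,0,0,-0.29,0.05,0,0,0],
  "hand": 1.4,
  "newtons": 12
}}

```text
time_s: 8.15
ee_pos: [556.9, 184.7, 211.0]
ee_rot: [151.9, 0.2, 86.5]
force: [-0.1, 0.2, -0.6]
gripper_width: 35.4
gripper_force: 0.3
```

{"op": "step_arm", "data": {
  "plan": [0,-0.29,0.05,0,0,0,0,-0.29,0,0,0,0,0,-0.29,0,0,0,0,0,-0.29,0,0,0,0,0,0,0,0,0,0]
}}

```text
time_s: 8.57
ee_pos: [547.6, 185.3, 205.5]
ee_rot: [151.8, 0.2, 86.5]
force: [-0.2, -0.6, -0.7]
gripper_width: 14.1
gripper_force: 0.4
```

```bash
python3 - <<'E'
from h import *
show(); M=pose()
for f in(58,61.5,65): print(f,M[1].T@(cov(f,(-184,0,0))-M[0]))
p=viewer.grab_frame("side")
cv2.imwrite("pics/s5.png",cv2.resize(p["img"][130:280,200:400,::-1],None,fx=4,fy=4,interpolation=2))
E
```

```text
{'time_s': np.float64(8.6), 'qpos': array([ 24.8,   9.4, 111.4, -22.6,  36.2,  43.9]), 'ee_pos': array([547.6, 185.3, 205.5]), 'ee_rot': array([151.8,   0.2,  86.5]), 'force': array([-0.2, -0.6, -0.7]), 'gripper_force': np.float64(0.4), 'gripper_width': np.float64(14.1)}
58 [  1.14438998 -11.08440282  -6.53587439]
61.5 [ 1.13294723  0.14652259 -6.93925112]
65 [ 1.12368317 11.3811277  -6.656247  ]
```

View pics/s5.png

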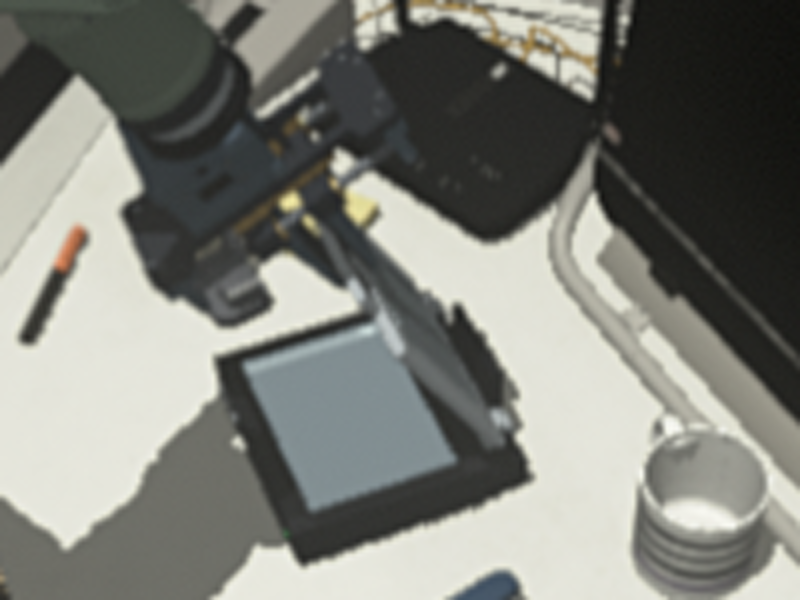

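{"op": "step_arm", "data": {
  "plan": [0,0,0,0,0,0,0,0,0,0,0,0,0,0,0,0,0,0],
  "hand": 0,
  "newtons": 12
}}

```text
time_s: 8.87
ee_pos: [548.5, 185.4, 206.1]
ee_rot: [151.8, 0.2, 86.4]
force: [-1.6, -0.3, -0.5]
gripper_width: 7.7
gripper_force: 12.0
```

```bash
python3 - <<'E'
from h import *
show(); M=pose(); print(M[1].T@(cov(61.5,(-184,0,0))-M[0]))
rows([(cov(f,(-177.5,1.1,0)),ori(f)) for f in np.linspace(64.5,90,8)])
E
```

```text
{'time_s': np.float64(8.9), 'qpos': array([ 24.8,   9.4, 111.3, -22.6,  36.2,  43.9]), 'ee_pos': array([548.5, 185.4, 206.1]), 'ee_rot': array([151.8,   0.2,  86.4]), 'force': array([-1.6, -0.3, -0.5]), 'gripper_force': np.float64(12.0), 'gripper_width': np.float64(7.7)}
[ 1.03123957 -0.84167104 -6.83115217]
[0.21, 0.85, -0.01, 0.048, 0.003, 0, 0, 1.13, 0.03, 0.064, 0, 0, 0, 1.12, 0.04, 0.063, 0, 0, 0, 1.13, 0.03, 0.064, 0, 0, 0, 1.13, 0.04, 0.063, 0, 0]
[0, 1.13, 0.04, 0.064, 0, 0, 0, 1.12, 0.03, 0.063, 0, 0, 0, 1.13, 0.04, 0.064, 0, 0]
```

{"op": "step_arm", "data": {
  "plan": [0,0.85,0,0.048,0.002,0,0,1.13,0.03,0.064,0,0,0,1.12,0.04,0.063,0,0,0,1.13,0.03,0.064,0,0,0,1.13,0.04,0.063,0,0]
}}

```text
time_s: 9.28
ee_pos: [598.9, 182.3, 224.3]
ee_rot: [169.2, 0.0, 86.5]
force: [0.1, -0.6, -3.1]
gripper_width: 7.9
gripper_force: 12.0
```

{"op": "step_arm", "data": {
  "plan": [0,1.13,0.04,0.064,0,0,0,1.12,0.03,0.063,0,0,0,1.13,0.04,0.064,0,0,0,0,0,0,0,0]
}}

```text
time_s: 9.62
ee_pos: [636.4, 180.2, 226.9]
ee_rot: [179.9, -0.0, 86.4]
force: [-0.5, 0.5, 4.3]
gripper_width: 8.4
gripper_force: 12.0
```

```bash
python3 - <<'E'
from h import *
show(); M=pose(); print(M[1].T@(cov(90,(-184,0,0))-M[0]), sensors.state()["torque"])
rows([(cov(90,(-177.5,0,0)),ori(90))])
p=viewer.grab_frame("side"); q=viewer.grab_frame("top")
a=cv2.resize(p["img"][90:270,240:400,::-1],(400,450),interpolation=2); b=cv2.resize(q["img"][140:320,200:360,::-1],(400,450),interpolation=2)
cv2.imwrite("pics/s6.png",np.hstack([a,b]))
E
```

```text
{'time_s': np.float64(9.6), 'qpos': array([14.8, 26.2, 77.4, -0. , 76.3, 18.4]), 'ee_pos': array([636.4, 180.2, 226.9]), 'ee_rot': array([179.9,  -0. ,  86.4]), 'force': array([-0.5,  0.5,  4.3]), 'gripper_force': np.float64(12.0), 'gripper_width': np.float64(8.4)}
[ 0.80006415 -4.2031361  -7.14563806] [0.07732186 0.41477026 0.12672056]
[0.08, -0.42, -0.06, 0.002, 0, -0.002]
```

View pics/s6.png

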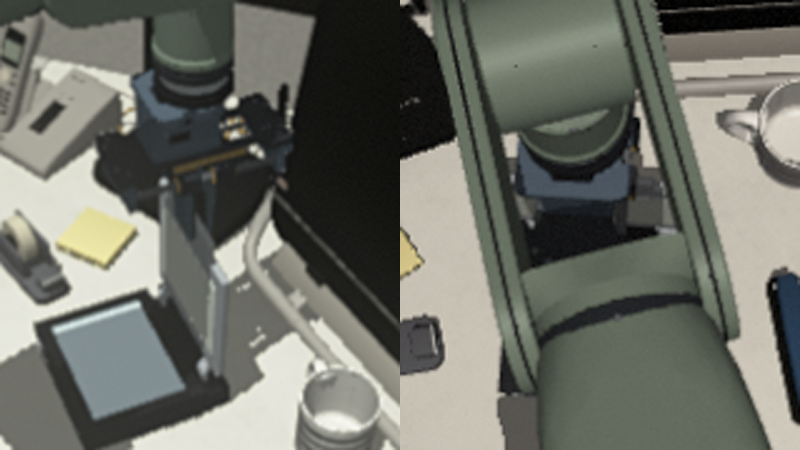

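{"op": "step_arm", "data": {
  "plan": [0,0,0,0,0,0,0,0,-0.15,0,0,0,0,0,-0.15,0,0,0,0,0,-0.15,0,0,0],
  "newtons": 25
}}

```text
time_s: 10.05
ee_pos: [631.1, 180.2, 231.7]
ee_rot: [-180.0, 0.1, 86.5]
force: [-0.7, -0.8, -2.7]
gripper_width: 8.0
gripper_force: 25.0
```

{"op": "step_arm", "data": {
  "plan": [0,0,-0.15,0,0,0,0,0,-0.15,0,0,0,0,0,-0.15,0,0,0]
}}

```text
time_s: 10.3
ee_pos: [631.9, 180.3, 236.5]
ee_rot: [180.0, 0.1, 86.5]
force: [0.2, 0.1, -2.9]
gripper_width: 7.9
gripper_force: 25.0
```

```bash
python3 - <<'E'
from h import *
show();print(sensors.state()["torque"])
E
```

```text
{'time_s': np.float64(10.3), 'qpos': array([15. , 25.6, 77. , -0.1, 77.4, 18.5]), 'ee_pos': array([631.9, 180.3, 236.5]), 'ee_rot': array([1.80e+02, 1.00e-01, 8.65e+01]), 'force': array([ 0.2,  0.1, -2.9]), 'gripper_force': np.float64(25.0), 'gripper_width': np.float64(7.9)}
[-0.10717728  0.05097512 -0.00864474]
```

{"op": "step_arm", "data": {
  "plan": [0,0,-0.3,0,0,0,0,0,-0.3,0,0,0,0,0,-0.3,0,0,0,0,0,-0.4,0,0,0,0,0,-0.4,0,0,0]
}}

```text
time_s: 10.72
ee_pos: [632.1, 180.3, 253.7]
ee_rot: [-180.0, 0.1, 86.5]
force: [0.1, -0.1, -3.0]
gripper_width: 8.1
gripper_force: 25.0
```

{"op": "step_arm", "data": {
  "plan": [0,0,-0.8,0,0,0,0,0,-1.2,0,0,0,0,0,-1.2,0,0,0,0,0,-1.2,0,0,0,0,0,0,0,0,0]
}}

```text
time_s: 11.13
ee_pos: [633.3, 180.7, 300.9]
ee_rot: [179.7, -0.0, 86.5]
force: [-0.0, -0.0, -2.0]
gripper_width: 7.5
gripper_force: 25.0
```

```bash
python3 - <<'E'
from h import *
show();print(sensors.state()["torque"])
S=np.array([512,-235,6.]); ps=np.radians(14.4)
p,M=pose()
rows([((560,150,330),ori(90)),((500,-60,335),ori(90,np.radians(5))),((S[0],S[1],330),ori(90,ps))],vmax=24)
E
```

```text
{'time_s': np.float64(11.1), 'qpos': array([15. , 24.2, 70.2, -0.1, 85.2, 18.5]), 'ee_pos': array([633.3, 180.7, 300.9]), 'ee_rot': array([179.7,  -0. ,  86.5]), 'force': array([-0., -0., -2.]), 'gripper_force': np.float64(25.0), 'gripper_width': np.float64(7.5)}
[-0.07513226 -0.0241533  -0.01322174]
[-0.88, -1.78, -0.74, 0.001, 0, 0, -0.88, -1.78, -0.74, 0.002, 0, 0, -0.87, -1.78, -0.73, 0.001, 0, 0, -0.88, -1.77, -0.73, 0.002, -0.001, 0, -2.13, -0.47, -0.05, 0, 0, -0.015]
[-2.13, -0.5, -0.05, 0, 0, -0.015, -2.12, -0.54, -0.05, 0, 0, -0.015, -2.11, -0.57, -0.05, 0, 0, -0.015, -2.1, -0.6, -0.05, 0, 0, -0.015, -2.09, -0.63, -0.05, 0, 0, -0.015]
[-2.08, -0.66, -0.05, 0, 0, -0.015, -2.07, -0.69, -0.05, 0, 0, -0.014, -2.06, -0.72, -0.05, 0, 0, -0.015, -2.05, -0.75, -0.04, 0, 0, -0.014, -2.19, -0.04, 0.06, 0, 0, -0.021]
[-2.19, -0.09, 0.06, 0, 0, -0.02, -2.19, -0.13, 0.06, 0, 0, -0.021, -2.19, -0.18, 0.06, 0, 0, -0.02, -2.18, -0.22, 0.06, 0, 0, -0.021, -2.18, -0.26, 0.07, 0, 0, -0.02]
[-2.17, -0.31, 0.06, 0, 0, -0.021, -2.16, -0.35, 0.07, 0, 0, -0.02]
```

{"op": "step_arm", "data": {
  "plan": [-0.88,-1.78,-0.74,0.001,0,0,-0.88,-1.78,-0.74,0.002,0,0,-0.87,-1.78,-0.73,0.001,0,0,-0.88,-1.77,-0.73,0.002,-0.001,0,-2.13,-0.47,-0.05,0,0,-0.015]
}}

```text
time_s: 11.55
ee_pos: [551.1, 130.3, 329.1]
ee_rot: [-179.7, -0.0, 87.5]
force: [0.4, -1.6, -3.9]
gripper_width: 8.0
gripper_force: 25.0
```

{"op": "step_arm", "data": {
  "plan": [-2.13,-0.5,-0.05,0,0,-0.015,-2.12,-0.54,-0.05,0,0,-0.015,-2.11,-0.57,-0.05,0,0,-0.015,-2.1,-0.6,-0.05,0,0,-0.015,-2.09,-0.63,-0.05,0,0,-0.015]
}}

```text
time_s: 11.97
ee_pos: [522.3, 22.7, 330.2]
ee_rot: [-179.6, 0.1, 91.7]
force: [0.5, -0.4, -2.7]
gripper_width: 7.8
gripper_force: 25.0
```

{"op": "step_arm", "data": {
  "plan": [-2.08,-0.66,-0.05,0,0,-0.015,-2.07,-0.69,-0.05,0,0,-0.014,-2.06,-0.72,-0.05,0,0,-0.015,-2.05,-0.75,-0.04,0,0,-0.014,-2.19,-0.04,0.06,0,0,-0.021]
}}

```text
time_s: 12.38
ee_pos: [499.0, -82.9, 332.3]
ee_rot: [-179.6, 0.1, 96.2]
force: [-0.1, 0.1, -2.6]
gripper_width: 7.7
gripper_force: 25.0
```

{"op": "step_arm", "data": {
  "plan": [-2.19,-0.09,0.06,0,0,-0.02,-2.19,-0.13,0.06,0,0,-0.021,-2.19,-0.18,0.06,0,0,-0.02,-2.18,-0.22,0.06,0,0,-0.021,-2.18,-0.26,0.07,0,0,-0.02]
}}

```text
time_s: 12.8
ee_pos: [507.7, -192.6, 328.9]
ee_rot: [-179.6, 0.0, 102.1]
force: [-0.1, 0.4, -2.9]
gripper_width: 7.6
gripper_force: 25.0
```

{"op": "step_arm", "data": {
  "plan": [-2.17,-0.31,0.06,0,0,-0.021,-2.16,-0.35,0.07,0,0,-0.02,0,0,0,0,0,0,0,0,0,0,0,0]
}}

```text
time_s: 13.13
ee_pos: [510.7, -236.0, 327.2]
ee_rot: [-179.6, -0.1, 104.3]
force: [-0.6, 0.3, -2.9]
gripper_width: 7.8
gripper_force: 25.0
```

```bash
python3 - <<'E'
from h import *
show()
S=np.array([512,-235,6.]); ps=np.radians(14.4)
s=rows([((S[0],S[1],290),ori(90,ps),3)])
p=viewer.grab_frame("side"); q=viewer.grab_frame("top")
for n in("cover_hinge","cover_knuckle"):
  for f in(p,q): print(n,[(np.round(k["location"]),round(k["score"],2)) for k in viewer.pinpoint(n,f)[:3]])
a=cv2.resize(p["img"][230:410,290:450,::-1],(400,450),interpolation=2); b=cv2.resize(q["img"][200:350,400:533,::-1],(400,450),interpolation=2)
cv2.imwrite("pics/s7.png",np.hstack([a,b]))
E
```

```text
{'time_s': np.float64(13.1), 'qpos': array([-25.8,  14.8,  80.5,  -0.2,  85.1, -40.1]), 'ee_pos': array([ 510.7, -236. ,  327.2]), 'ee_rot': array([-1.796e+02, -1.000e-01,  1.043e+02]), 'force': array([-0.6,  0.3, -2.9]), 'gripper_force': np.float64(25.0), 'gripper_width': np.float64(7.8)}
[0.02, 0.06, 1.24, -0.002, 0, -0.001, 0.02, 0.05, 1.24, -0.003, 0, -0.001, 0.02, 0.05, 1.24, -0.002, -0.001, 0]
cover_hinge [(array([348., 347.]), 0.78)]
cover_hinge [(array([185., 239.]), 0.65)]
cover_knuckle [(array([330., 329.]), 0.86)]
cover_knuckle [(array([448., 282.]), 0.61)]
```

View pics/s7.png

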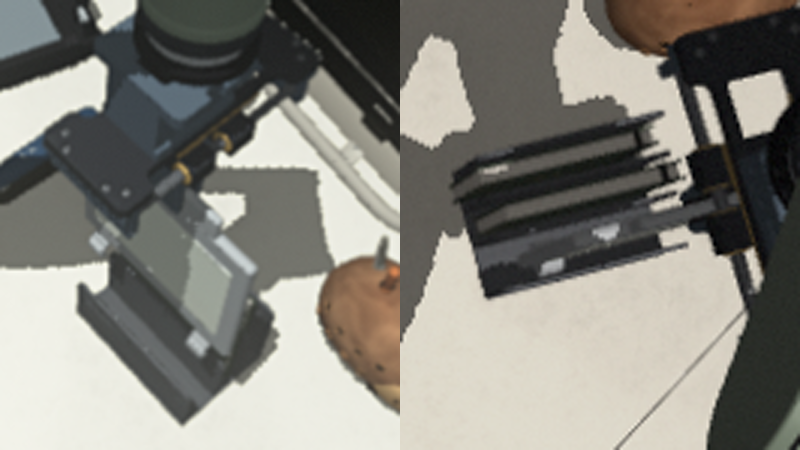

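```bash
python3 - <<'E'
from h import *
np.set_printoptions(precision=1,suppress=True)
p=viewer.grab_frame("side"); q=viewer.grab_frame("top"); P,M=pose()
B=P+177.5*M[:,2]; print("hinge pred",B)
print("side pred hinge",proj(p,B),"kn",proj(p,B+60*M[:,0]),proj(p,B-60*M[:,0]))
k=viewer.pinpoint("cover_hinge",p)[0]["location"]; print("side hinge at z",k,atz(p,k,B[2]))
for uv in((328.8,326),(368.8,366.8)): print(atz(p,uv,B[2]), M.T@(atz(p,uv,B[2])-B))
for c,n in((p,"side"),(q,"top")):
  for k in viewer.pinpoint("sorter_slot",c)[:1]: print(n,k["location"],round(k["score"],2),atz(c,k["location"],6))
S=np.array([512,-235,6.]);m=ori(90,np.radians(14.4))
for l in((-18,75,64),(-18,-75,64),(18,75,74),(18,-75,74),(-18,75,0),(-18,-75,0)):
  X=S+m[:,1]*l[0]+m[:,0]*l[1]+[0,0,l[2]]; print(l,"s",(proj(p,X)-[290,230])*2.5,"t",(proj(q,X)-[400,200])*3)
E
```

```text
hinge pred [ 510.  -235.   150.5]
side pred hinge [351. 345.] kn [331.8 325.5] [371.2 365.5]
side hinge at z [351.8, 345.5] [ 511.  -236.8  150.5]
[ 488.7 -175.   150.5] [63.4 -5.6  0. ]
[ 519.  -293.3  150.5] [-58.8  -5.8   0.1]
side [347.9, 368.4] 0.97 [ 515.6 -229.8    6. ]
top [458.1, 287.1] 0.75 [ 503.4 -237.2    6. ]
(-18, 75, 64) s [ 78.4 279.1] t [106.8 291.2]
(-18, -75, 64) s [192.9 399.7] t [293.1 241.4]
(18, 75, 74) s [107.7 251.1] t [ 96.8 243.7]
(18, -75, 74) s [223.5 369. ] t [284.1 194.3]
(-18, 75, 0) s [ 77.6 308. ] t [ 88.1 296.1]
(-18, -75, 0) s [186. 424.] t [265.4 248.8]
```

```bash
python3 - <<'E'
from h import *
m=ori(90,np.radians(14.4))
s=rows([((511,-235.5,300),m,3),((511,-235.5,250),m,5),((511,-235.5,205),m,6)])
E
```

```text
[-0.02, 0, 0.93, -0.002, 0, 0, -0.01, 0, 0.93, -0.002, 0, 0, -0.02, 0, 0.93, -0.002, 0, 0, 0, 0, 1, 0, 0, 0, 0, 0, 1, 0, 0, 0]
[0, 0, 1, 0, 0, 0, 0, 0, 1, 0, 0, 0, 0.01, 0, 1, 0, 0, 0, 0, 0, 0.75, 0, 0, 0, 0, 0, 0.75, 0, 0, 0]
[0, 0, 0.75, 0, 0, 0, 0, 0, 0.75, 0, 0, 0, 0, 0, 0.75, 0, 0, 0, 0, 0, 0.75, 0, 0, 0]
```

{"op": "step_arm", "data": {
  "plan": [-0.02,0,0.93,-0.002,0,0,-0.01,0,0.93,-0.002,0,0,-0.02,0,0.93,-0.002,0,0,0,0,1,0,0,0,0,0,1,0,0,0]
}}

```text
time_s: 14.1
ee_pos: [510.7, -235.7, 278.4]
ee_rot: [-179.9, -0.0, 104.4]
force: [0.5, 0.6, -3.3]
gripper_width: 7.9
gripper_force: 25.0
```

{"op": "step_arm", "data": {
  "plan": [0,0,1,0,0,0,0,0,1,0,0,0,0.01,0,1,0,0,0,0,0,0.75,0,0,0,0,0,0.75,0,0,0]
}}

```text
time_s: 14.52
ee_pos: [510.9, -235.7, 233.9]
ee_rot: [-180.0, -0.0, 104.4]
force: [0.6, -0.1, -2.6]
gripper_width: 8.1
gripper_force: 25.0
```

```bash
python3 - <<'E'
from h import *
show(); m=ori(90,np.radians(14.4))
rows([((511,-235.5,205),m,5)])
E
```

```text
{'time_s': np.float64(14.5), 'qpos': array([-25.9,  17. ,  90.7,  -0. ,  72.4, -40.3]), 'ee_pos': array([ 510.9, -235.7,  233.9]), 'ee_rot': array([-180. ,   -0. ,  104.4]), 'force': array([ 0.6, -0.1, -2.6]), 'gripper_force': np.float64(25.0), 'gripper_width': np.float64(8.1)}
[0, 0, 0.58, 0, 0, 0, 0, 0, 0.58, 0, 0, 0, 0, 0, 0.58, 0, 0, 0, 0.01, 0.01, 0.58, 0, 0, 0, 0, 0, 0.57, -0.001, 0, 0]
```

Knuckles are already inside the slot (40 mm down) with no side force.

{"op": "step_arm", "data": {
  "plan": [0,0,0.58,0,0,0,0,0,0.58,0,0,0,0,0,0.58,0,0,0,0.01,0,0.58,0,0,0,0,0,0.4,0,0,0]
}}

```text
time_s: 14.93
ee_pos: [510.8, -235.6, 207.1]
ee_rot: [-180.0, -0.0, 104.4]
force: [-0.5, 0.1, -3.8]
gripper_width: 8.2
gripper_force: 25.0
```

{"op": "step_arm", "data": {
  "plan": [0,0,0.2,0,0,0,0,0,0.2,0,0,0,0,0,0.1,0,0,0,0,0,0,0,0,0]
}}

```text
time_s: 15.27
ee_pos: [510.9, -235.6, 202.7]
ee_rot: [-180.0, 0.0, 104.4]
force: [0.3, -0.8, -2.4]
gripper_width: 7.9
gripper_force: 25.0
```

{"op": "step_arm", "data": {
  "plan": [0,0,0.15,0,0,0,0,0,0.15,0,0,0,0,0,0,0,0,0]
}}

```text
time_s: 15.52
ee_pos: [510.8, -235.6, 199.5]
ee_rot: [-180.0, -0.0, 104.4]
force: [-0.3, 0.5, -3.2]
gripper_width: 7.7
gripper_force: 25.0
```

{"op": "step_arm", "data": {
  "plan": [0,0,0.15,0,0,0,0,0,0,0,0,0]
}}

```text
time_s: 15.68
ee_pos: [510.8, -235.6, 198.0]
ee_rot: [-180.0, 0.0, 104.4]
force: [-0.5, -0.3, -3.2]
gripper_width: 7.7
gripper_force: 25.0
```

{"op": "step_arm", "data": {
  "plan": [0,0,0.12,0,0,0,0,0,0,0,0,0]
}}

```text
time_s: 15.85
ee_pos: [510.8, -235.6, 196.8]
ee_rot: [-180.0, -0.0, 104.4]
force: [-0.5, -0.1, -3.1]
gripper_width: 8.2
gripper_force: 25.0
```

{"op": "step_arm", "data": {
  "plan": [0,0,0.12,0,0,0,0,0,0,0,0,0]
}}

```text
time_s: 16.02
ee_pos: [510.8, -235.6, 195.6]
ee_rot: [-180.0, -0.0, 104.4]
force: [0.1, -0.1, -3.0]
gripper_width: 7.6
gripper_force: 25.0
```

{"op": "step_arm", "data": {
  "plan": [0,0,0.1,0,0,0,0,0,0,0,0,0]
}}

```text
time_s: 16.18
ee_pos: [510.9, -235.6, 194.6]
ee_rot: [-180.0, 0.0, 104.4]
force: [-0.7, -0.4, -3.3]
gripper_width: 7.6
gripper_force: 25.0
```

{"op": "step_arm", "data": {
  "plan": [0,0,0.1,0,0,0,0,0,0,0,0,0]
}}

```text
time_s: 16.35
ee_pos: [510.9, -235.6, 193.6]
ee_rot: [-180.0, 0.0, 104.4]
force: [-0.3, -0.4, -3.7]
gripper_width: 8.0
gripper_force: 25.0
```

{"op": "step_arm", "data": {
  "plan": [0,0,0.1,0,0,0,0,0,0,0,0,0]
}}

```text
time_s: 16.52
ee_pos: [511.1, -235.8, 193.4]
ee_rot: [180.0, 0.0, 104.4]
force: [-0.0, -0.7, 0.9]
gripper_width: 7.7
gripper_force: 25.0
```

{"op": "step_arm", "data": {
  "plan": [0,0,0.1,0,0,0,0,0,0,0,0,0]
}}

```text
time_s: 16.68
ee_pos: [511.4, -236.2, 193.1]
ee_rot: [179.9, 0.1, 104.4]
force: [-1.1, -0.8, 4.9]
gripper_width: 8.0
gripper_force: 25.0
```

{"op": "step_arm", "data": {
  "plan": [0,0,-0.1,0,0,0,0,0,0,0,0,0,0,0,0,0,0,0],
  "hand": 2.0
}}

```text
time_s: 16.93
ee_pos: [511.0, -235.6, 192.7]
ee_rot: [-180.0, 0.0, 104.4]
force: [-0.1, 0.4, -0.7]
gripper_width: 19.9
gripper_force: 0.0
```

{"op": "step_arm", "data": {
  "plan": [0,0.3,0,0,0,0,0,0.3,0,0,0,0,0,0.4,0,0,0,0,0,0.4,0,0,0,0,0,0.4,0,0,0,0]
}}

```text
time_s: 17.35
ee_pos: [528.9, -231.0, 192.7]
ee_rot: [-180.0, 0.0, 104.4]
force: [-0.3, -0.2, -0.2]
gripper_width: 19.9
gripper_force: 0.0
```

{"op": "step_arm", "data": {
  "plan": [0,0.3,0,0,0,0,0,0.3,0,0,0,0,0,0.3,0,0,0,0,0,0,0,0,0,0]
}}

```text
time_s: 17.68
ee_pos: [537.7, -228.7, 192.7]
ee_rot: [-180.0, 0.0, 104.4]
force: [-0.5, 0.5, 0.3]
gripper_width: 19.7
gripper_force: 0.1
```

```bash
python3 - <<'E'
from h import *
show()
p=viewer.grab_frame("side"); q=viewer.grab_frame("top")
a=cv2.resize(p["img"][230:410,290:450,::-1],(400,450),interpolation=2); b=cv2.resize(q["img"][200:350,400:533,::-1],(400,450),interpolation=2)
cv2.imwrite("pics/s8.png",np.hstack([a,b]))
E
```

```text
{'time_s': np.float64(17.7), 'qpos': array([-24.2,  20.5,  91.6,  -0. ,  67.9, -38.6]), 'ee_pos': array([ 537.7, -228.7,  192.7]), 'ee_rot': array([-180. ,    0. ,  104.4]), 'force': array([-0.5,  0.5,  0.3]), 'gripper_force': np.float64(0.1), 'gripper_width': np.float64(19.7)}
```

View pics/s8.png

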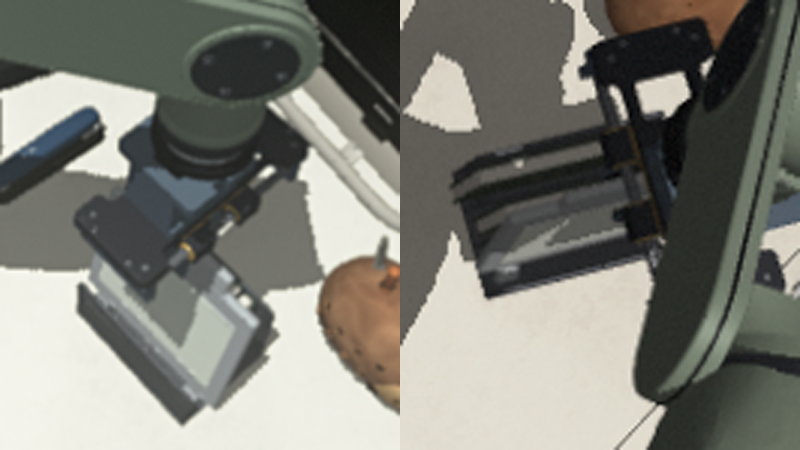

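{"op": "step_arm", "data": {
  "plan": [0,0,0,0,0,0,0,0,0,0,0,0,0,0,0,0,0,0,0,0,0,0,0,0,0,0,0,0,0,0],
  "hand": 6
}}

```text
time_s: 18.2
ee_pos: [537.0, -228.9, 192.8]
ee_rot: [-180.0, 0.0, 104.4]
force: [0.6, 0.5, -0.4]
gripper_width: 50.5
gripper_force: 0.0
```

{"op": "step_arm", "data": {
  "plan": [0,0,0,0,0,0,0,0,0,0,0,0,0,0,-1,0,0,0,0,0,-1.5,0,0,0,0,0,-2.5,0,0,0]
}}

```text
time_s: 18.62
ee_pos: [536.0, -228.4, 241.8]
ee_rot: [-179.8, -0.2, 104.4]
force: [-0.4, -0.1, 0.2]
gripper_width: 60.1
gripper_force: 0.0
```

{"op": "step_arm", "data": {
  "plan": [0,0,-3,0,0,0,0,-2,-3,0,0,0,0,-3,-1,0,0,0,0,-3,0,0,0,0,0,-3,0,0,0,0]
}}

```text
time_s: 19.03
ee_pos: [429.9, -256.5, 314.8]
ee_rot: [179.9, 0.2, 104.4]
force: [0.5, -0.5, -0.3]
gripper_width: 60.0
gripper_force: 0.0
```

{"op": "step_arm", "data": {
  "plan": [3.5,0,0,0,0,0,3.5,0,0,0,0,0,3.5,0,0,0,0,0,3.5,0,0,0,0,0,0,0,0,0,0,0]
}}

```text
time_s: 19.45
ee_pos: [393.8, -116.3, 314.0]
ee_rot: [179.9, -0.1, 104.6]
force: [0.4, 0.5, -0.2]
gripper_width: 60.1
gripper_force: 0.0
```

```bash
python3 - <<'E'
from h import *
show()
p=viewer.grab_frame("side"); q=viewer.grab_frame("top")
save(p,"s9");save(q,"t9")
for t in "mug stapler tape notes".split():
    print(t,[np.round(k["location"]) for f in(p,q) for k in viewer.pinpoint(t,f)[:1]])
a=cv2.resize(p["img"][170:410,240:453,::-1],(400,450),interpolation=2); b=cv2.resize(q["img"][180:360,340:500,::-1],(400,450),interpolation=2)
cv2.imwrite("pics/s10.png",np.hstack([a,b]))
E
```

```text
{'time_s': np.float64(19.4), 'qpos': array([-18.2,   0.4,  99.5,   0.1,  80.1, -32.8]), 'ee_pos': array([ 393.8, -116.3,  314. ]), 'ee_rot': array([ 1.799e+02, -1.000e-01,  1.046e+02]), 'force': array([ 0.4,  0.5, -0.2]), 'gripper_force': np.float64(0.0), 'gripper_width': np.float64(60.1)}
mug [array([372., 263.]), array([350., 196.])]
stapler [array([306., 296.]), array([357., 277.])]
tape [array([286., 246.]), array([456., 286.])]
notes [array([277., 188.]), array([187., 241.])]
```

View pics/s10.png

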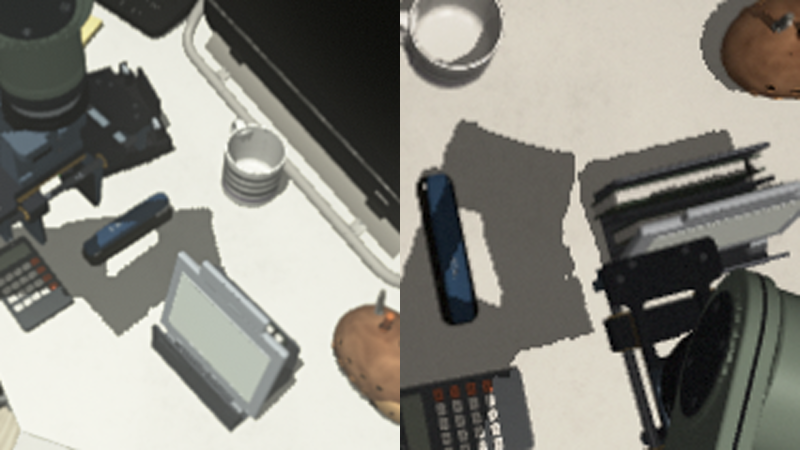

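The picture shows the cover standing on its own in the front slot, leaning slightly on the rear wall (left pane about (225,335)). The mug and stapler are unmoved, and the robot is touching nothing.

```bash
python3 -c "
from workcell import env
print(env.job_done())"
```

```text
the job is handed in; nothing more can be done
None
```

The cover was swung upright, lifted off its hinge pins, and left standing hinge side down in the sorter's front slot, leaning slightly on the rear wall; the mug, stapler and notes had not moved, the tape dispenser was not picked up in the last check, and the job was handed in at about 19.5 s.

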